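Refit the roller axle of a sprung belt tensioner

ROBOT

A 6-joint arm with a two-finger parallel gripper is mounted at the origin on the work surface; the furniture and walls round the work are solid. World frame = base frame: x ahead of the robot, y to its left, z up, the work surface at z = 0. Lengths are in m, angles in degrees, forces in N, time in s.
With the tool pointing down it reaches from about 0.4 to 0.825 m from the base axis. Payload 7 kg.
Tool frame: the origin (TCP) lies midway between the tips of the shut fingers; the grasp point (between the pads) lies 19 mm behind it; z points along the fingers, y is the direction in which the jaws open and shut (so a half turn about z gives the same grasp; the last joint's range is limited). The gripper opens to 88 mm and grips with 3 to 60 N. Pads are 19 mm wide; open, the fingers measure 130 mm over their backs; the gripper's body (78 mm by 193 mm) begins 47 mm behind the grasp point.
Start: joints at [-28.241, 20.546, 0.682, 0, -70.136, -16.507], TCP at [0.479, -0.475, 0.227] pointing down, gripper open.
Joint ranges: [-176.03, 176.03], [-82.01, 121.73], [-58.28, 71.71], [-173.87, 95.51], [-174.79, -0.11], [-173.66, 173.66]. Speed limits (degrees/s): [136.94, 136.94, 172.46, 180, 180, 180].

INTERFACE

Orientations are given as [roll, pitch, yaw] about the fixed x, y, z axes, in that order (R = Rz(yaw) Ry(pitch) Rx(roll)).
In Python, from plant import sensors, viewer, r gives the robot as it stands. The module is installed in compiled form; this text tells all that it offers.
- The arm moves only by the shell command python3 -m handwheel 'ROWS' [OPENING] [FORCE]. ROWS is JSON, one flat list of numbers, 6 for each row, row after row: the shift along the world's x, y, z in cm, then the turn, a rotation vector about the world's x, y, z in rad. In form: [tx, ty, tz, wx, wy, wz, tx, ty, tz, wx, wy, wz, ...]. A call has 1 to 8 rows; each row is the pose to reach, as a shift and turn from the pose measured when the call began; what a row does not reach only later rows make up. A row lasts 1/10 s, in which the tool goes at most 50 mm and 8.59 degrees, less where a joint would pass 70% of its speed; a pose out of reach is approached as far as the arm can. A call with a gripper value outside its range is refused whole. OPENING is the closure in counts, from 0 (fully open) to 255 (shut), set as the call begins (- or left out, the last holds). The fingers move at their own pace and stop on an object; FORCE is the grip in N (left out, the last holds). Time passes only in rows, so rows that repeat a pose let the fingers close. It gives the time, the measured TCP pose, the force and the opening at its end, in the units of the state.
- sensors.get_state(): the state, without advancing time (a new reading comes with each control period).
- viewer.capture(name): name is "scene" or "top" or "wrist"; returns a dict with "img" (420x560x3 uint8, red, green, blue), "camera_matrix" (3x3 intrinsics, pixels), "camera_from_world" (4x4, takes a point from world to camera coordinates); the wrist camera has in their place "mount" (4x4, takes a point from camera to tool coordinates, whose origin is the TCP and whose axes are the flange's). Camera axes: x right, y down, z forward; pixel columns grow to the right and rows downward; lengths in m; the calibration is good to about 2 mm. A picture is of the moment at which its call begins: read the wrist's pose just before it. There is no depth.
- r.close_job(): hands the job in, once; it reports no verdict.
The state is a dict: "time_s": time; "joints": joint angles; "qd": joint speeds; "joint_torque": joint torques, N m; "tcp_pos": TCP position; "eef_rot": TCP orientation; "contact_force": force on the tool from outside, world axes, zero at the start; "moment": the same for the moment, N m; "gripper_width": finger opening in m.
Only numpy, scipy, OpenCV 4.12 (cv2) and the standard library are available. Lean on these libraries where they do the work, as an engineer would, in place of code of your own. Each camera call takes 0.05 s, during which the arm holds its last target.

TASK

Reassemble the belt tensioner: push the roller axle home by its head until the head sits flat against the fork, then take the orange-tabbed retaining clip from the white block and press it down into the groove at the other end of the axle until it snaps in. The arm is sprung and gives way as you press, so go on until you feel the clip snap home, then stop at once: do not press on and drive the arm down towards its stop. Let go with the clip in the groove and the arm sprung back up, and leave the ring, hex key and weight where they are.

Things in the scene. Friction and masses are not known exactly. Their poses are not given: they have to be found in the camera images.
- tensioner: grey belt-tensioner unit fixed to the bench, base 136 x 76 x 10 mm; origin: centre of the underside. x runs along its swing arm from the pivot (x -42, z 78 mm; spring there rises to z 101) to the roller axle (x +44, z 90, arm up on its rest); y is parallel to the axle. Fork cheeks (26 mm high at the axle) and the black roller between them fill y -22 to +22 and rise to z 106 at most
- swing_arm (a joint): angle of the sprung arm, rad: 0 = up on its rest, where its spring holds it; grows as the axle is pressed down (87 mm from the pivot: 0.01 rad is 0.87 mm at the axle); rubber stop at 0.45. It starts to give at 3 to 8 N pressed on the axle (each unit is set differently), then about 1.4 mm per further newton, and springs back up when let go
- axle (a joint): how far the axle is backed out of the fork, m: 0 = home, its head flat on the fork cheek (a firm stop); starts 9 to 15 mm out; slides along the tensioner's y axis, towards -y when pushed home, against about 3 N of rubbing; stays where it is left
- axle_head (a point): centre of the outer flat face of the axle's head, a disc 28 mm in diameter and 7 mm thick at the axle's +y end; pushing this face towards the tensioner's -y sends the axle home. y axis along the axle, out of the face; free space beyond it. It starts 38 to 44 mm from the tensioner's middle plane (y = 0) and ends 29 mm from it
- groove (a point): centre of the groove near the axle's plain (-y) end, on its centre line, 57 mm from the head's face; y axis along the axle. Groove 10 mm wide, core 14 mm in diameter, shoulders 22 mm in diameter; oiled steel. With the axle home its inner shoulder stands 1 mm outside the fork; before that it is hidden inside the fork
- clip: steel C-shaped retaining clip, 7 mm thick, 26 mm wide, with two spring jaws and an orange finger tab on top; stands mouth down in a slot of the white block. Origin: centre of the bore, at the groove's centre when home; y along the bore (to lie along the axle, either way round), z up through the tab. Jaws reach 15 mm below the origin; mouth 18 mm, throat 8 mm. 36 g
- clip_tab (a point): middle of the clip's ribbed orange finger tab, 27 mm above the clip's origin; the tab is 22 mm wide (x), 12 mm thick (y), 26 mm high and is the part to grip. Pressing straight down, the jaws meet the core 12.5 mm above home; they spring over it at about 11 to 18 N, 9 mm above home, and the clip jumps the rest, the push falling at once by 3 N or more; they then hold it in
- kit_block: white plastic block fixed to the bench, 104 x 60 x 26 mm; origin: centre of the underside. Two slots 30 x 9.5 mm, 12 mm deep, long side along its x; the clip stands in the one at x +22, y +10 mm, its origin 29 mm above the bench, its x along the block's x; the other is empty
- steel_ring: loose steel ring, 28 mm in diameter, 6 mm high, lying on the white block beside the clip; origin: centre of the underside
- hex_key: loose black hex key, 80 x 29 x 5 mm, on the bench at the pivot end of the tensioner; origin: centre of the underside
- weight: loose brass calibration weight, 34 mm in diameter, 42 mm high, standing behind the wooden case; origin: centre of the underside

How it is judged:
By the outcome, as a careful person would: the job done as asked, in the order asked, and still so for the second after the job is handed in, with the robot touching nothing.
It also fails if it takes over 67 s, if anything falls off the work surface, if the arm or the gripper's body presses on something with over 40 N, if the wrist force passes 120 N, or if a joint passes its speed limit or range.

## Working session

There is one attempt and no reset: what is moved stays moved. The work goes in short steps, Python scripts to look and compute and a shell command to move; the robot and the scene stay as the last step left them, time stands still between calls to the robot, and variables do not carry over. Pictures are saved under pics/ and viewed, and the job is handed in when it is done.

```bash
mkdir -p pics; cat > h.py <<'E'
import numpy as np, cv2
from plant import sensors, viewer, r
def cap(n,fn=None):
    s=sensors.get_state(); d=viewer.capture(n); d['s']=s
    if fn: cv2.imwrite('pics/'+fn+'.png', cv2.cvtColor(d['img'],cv2.COLOR_RGB2BGR))
    return d
E
python3 - <<'E'
from h import *
import pickle
D={}
for n in ("scene","top","wrist"):
    d=cap(n,n+'0'); D[n]=d
    print(n,d['camera_matrix'].tolist(), np.round(d.get('camera_from_world',d.get('mount')),4).tolist())
pickle.dump(D,open('d0.pkl','wb'))
s=sensors.get_state(); print(s)
E
```

```text
scene [[381.6983511598135, 0.0, 287.21516628725357], [0.0, 381.6983511598135, 210.0572000570061], [0.0, 0.0, 1.0]] [[0.4934, -0.8698, -0.0075, -0.2635], [-0.3706, -0.2024, -0.9065, 0.2176], [0.7869, 0.45, -0.4222, 0.6522], [0.0, 0.0, 0.0, 1.0]]
top [[526.9783730497775, 0.0, 273.50251412712134], [0.0, 526.9783730497775, 211.4270401774479], [0.0, 0.0, 1.0]] [[0.0143, -0.9998, 0.0129, -0.0542], [-0.9981, -0.0151, -0.0593, 0.4209], [0.0595, -0.012, -0.9982, 1.1909], [0.0, 0.0, 0.0, 1.0]]
wrist [[373.32480926373887, 0.0, 277.3440458673559], [0.0, 373.32480926373887, 211.52408812346403], [0.0, 0.0, 1.0]] [[0.0008, -0.9534, -0.3017, 0.0821], [1.0, 0.0008, 0.0, 0.0001], [0.0002, -0.3017, 0.9534, -0.1576], [0.0, 0.0, 0.0, 1.0]]
{'time_s': 0.15, 'joints': array([-2.82419538e+01,  2.05817264e+01,  6.46534161e-01, -1.19974846e-02,
       -7.01356580e+01, -1.65053187e+01]), 'qd': array([-0.05940941, -0.17004112,  0.13237127, -0.02145001, -0.0243717 ,
       -0.12843999]), 'joint_torque': array([-3.97685426e-04, -5.83275962e+01,  2.93291366e+01,  7.00124368e+00,
        8.81764514e-03, -1.15199682e-04]), 'tcp_pos': array([ 0.47910379, -0.47497826,  0.22585476]), 'eef_rot': array([ 1.79928865e+02, -9.31512923e-03, -1.34751350e+02]), 'contact_force': array([0.11481826, 0.76134663, 0.41374886]), 'moment': array([ 0.01963658, -0.02785115, -0.01575552]), 'gripper_width': 0.0871889560190272}
```

View pics/scene0.png

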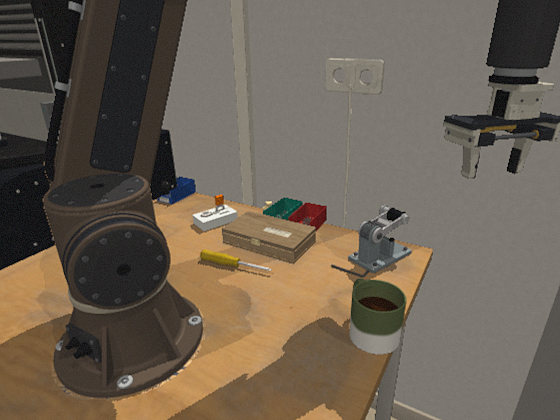

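View pics/top0.png

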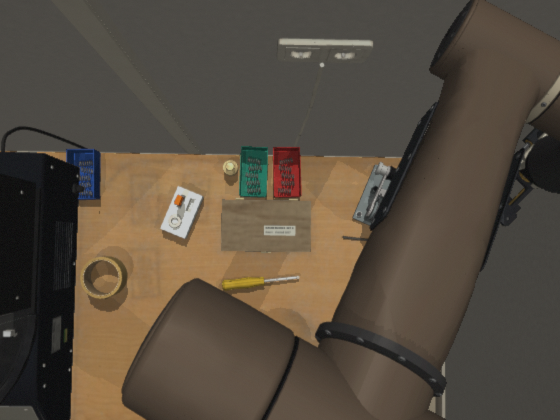

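View pics/wrist0.png

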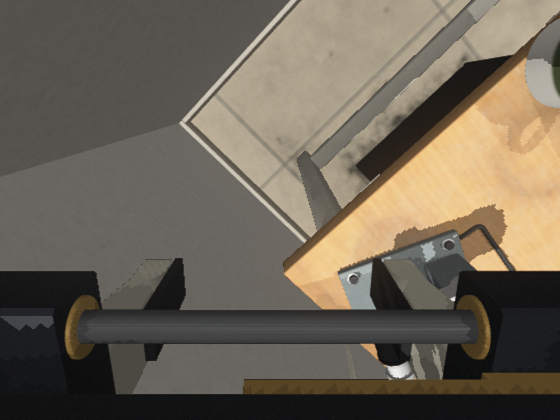

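The overview shows the kit block near (182,213) in the top view and the tensioner near (375,195), partly hidden by the arm. I'll zoom in and cast rays.

```bash
cat >> h.py <<'E'
def ray(d,uv):
    K=d['camera_matrix']
    if 'camera_from_world' in d: T=np.linalg.inv(d['camera_from_world'])
    else:
        from scipy.spatial.transform import Rotation as R
        W=np.eye(4); W[:3,:3]=R.from_euler('xyz',d['s']['eef_rot'],degrees=True).as_matrix(); W[:3,3]=d['s']['tcp_pos']
        T=W@d['mount']
    v=np.linalg.inv(K)@np.array([uv[0],uv[1],1.]); 
    return T[:3,3], T[:3,:3]@v
def onz(d,uv,z):
    o,v=ray(d,uv); return o+v*(z-o[2])/v[2]
def tri(d1,a,d2,b):
    o1,v1=ray(d1,a);o2,v2=ray(d2,b)
    v1=v1/np.linalg.norm(v1);v2=v2/np.linalg.norm(v2)
    t=np.linalg.lstsq(np.c_[v1,-v2],o2-o1,rcond=None)[0]
    p,q=o1+t[0]*v1,o2+t[1]*v2
    return (p+q)/2, np.linalg.norm(p-q)
def proj(d,p):
    K=d['camera_matrix']
    if 'camera_from_world' in d: T=d['camera_from_world']
    else:
        from scipy.spatial.transform import Rotation as R
        W=np.eye(4); W[:3,:3]=R.from_euler('xyz',d['s']['eef_rot'],degrees=True).as_matrix(); W[:3,3]=d['s']['tcp_pos']
        T=np.linalg.inv(W@d['mount'])
    c=T[:3,:3]@np.asarray(p)+T[:3,3]; u=K@c; return u[:2]/u[2]
def crop(d,x0,y0,x1,y1,k,fn):
    im=cv2.cvtColor(d['img'],cv2.COLOR_RGB2BGR)[y0:y1,x0:x1]
    cv2.imwrite('pics/'+fn+'.png',cv2.resize(im,None,fx=k,fy=k,interpolation=cv2.INTER_CUBIC))
E
python3 - <<'E'
from h import *
import pickle
D=pickle.load(open('d0.pkl','rb'))
crop(D['scene'],320,190,440,290,6,'s0c')
a=D['top']['img']; d=D['top']
crop(d,150,140,250,250,5,'t0c'); crop(d,330,140,430,260,5,'t0d')
for n,p,z in [('block',(182,213),.026),('tens',(372,193),0.01),('weight',(230,168),.042),('casenear',(221,250),.03),('casefar',(311,199),.03),('binR',(287,148),.03),('edge',(400,156),0)]: print(n,onz(d,p,z).round(3))
E
```

```text
block [0.414 0.158 0.026]
tens [ 0.468 -0.274  0.01 ]
weight [0.516 0.051 0.042]
casenear [0.332 0.069 0.03 ]
casefar [ 0.45  -0.132  0.03 ]
binR [ 0.565 -0.076  0.03 ]
edge [ 0.556 -0.341  0.   ]
```

View pics/t0c.png

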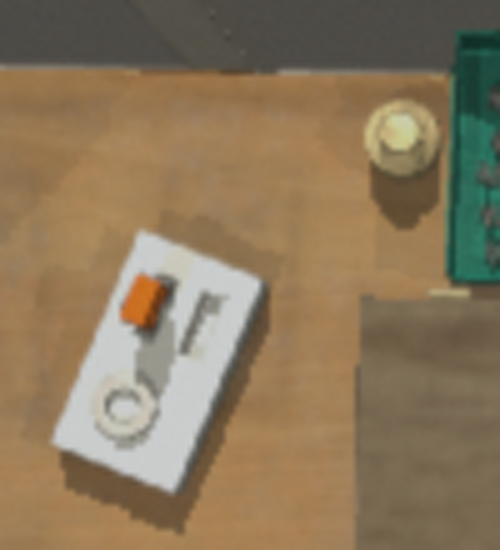

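View pics/t0d.png

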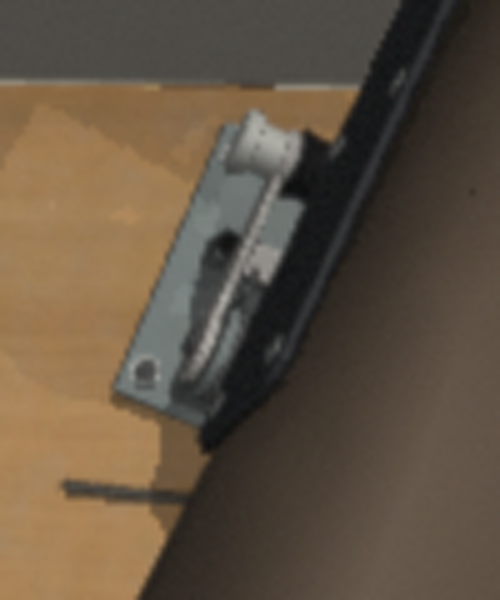

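View pics/s0c.png

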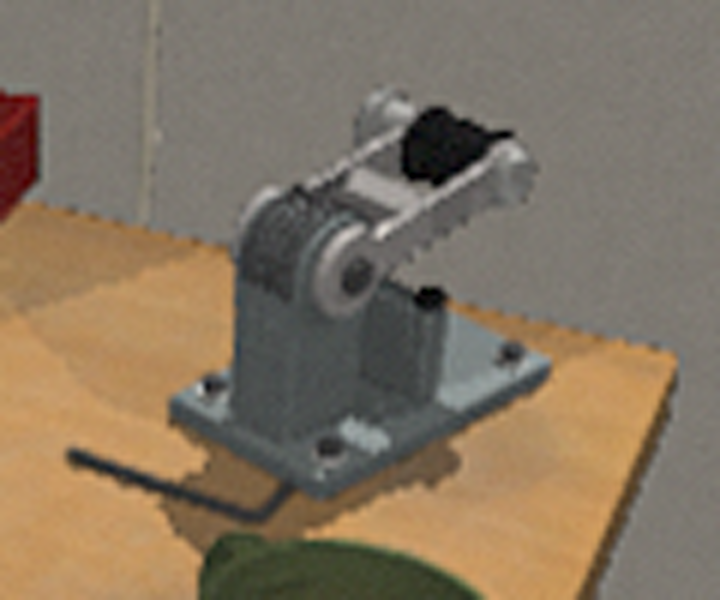

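The head (larger disc) is at the left (+y world) end of the axle, and both units lie at about -23°. The arm hides part of the tensioner, so I'll move it aside, turn towards the pushing yaw and close the fingers.

```bash
python3 -m handwheel '[0,5,0,0,0,0.1, 0,10,0,0,0,0.2, 0,15,0,0,0,0.3, 0,20,0,0,0,0.38, 0,25,0,0,0,0.38, 0,30,0,0,0,0.38, 0,34,0,0,0,0.38, 0,34,0,0,0,0.38]' 255 20
python3 - <<'E'
from h import *
import pickle
D={}
for n in ("scene","top","wrist"): D[n]=cap(n,n+'1')
pickle.dump(D,open('d1.pkl','wb'))
crop(D['top'],330,140,430,260,5,'t1d');crop(D['scene'],320,180,440,290,6,'s1c')
crop(D['top'],150,140,250,250,5,'t1c')
E
```

```text
time_s: 0.95
tcp_pos: [0.479, -0.1312, 0.2262]
eef_rot: [180.0, 0.1, -112.7]
contact_force: [-0.4, -0.9, 0.1]
gripper_width: 0.0294
```

View pics/t1d.png

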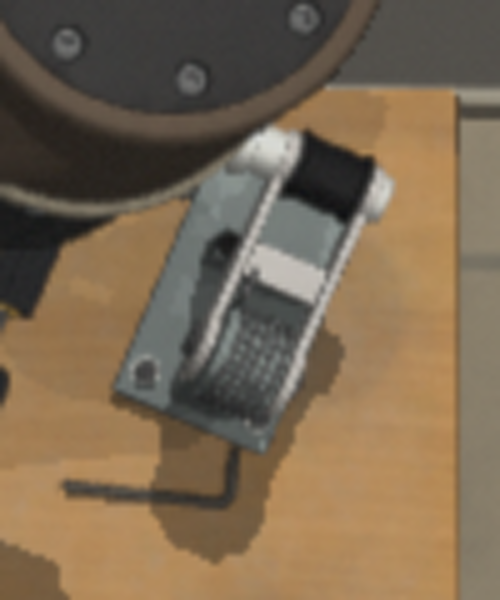

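View pics/s1c.png

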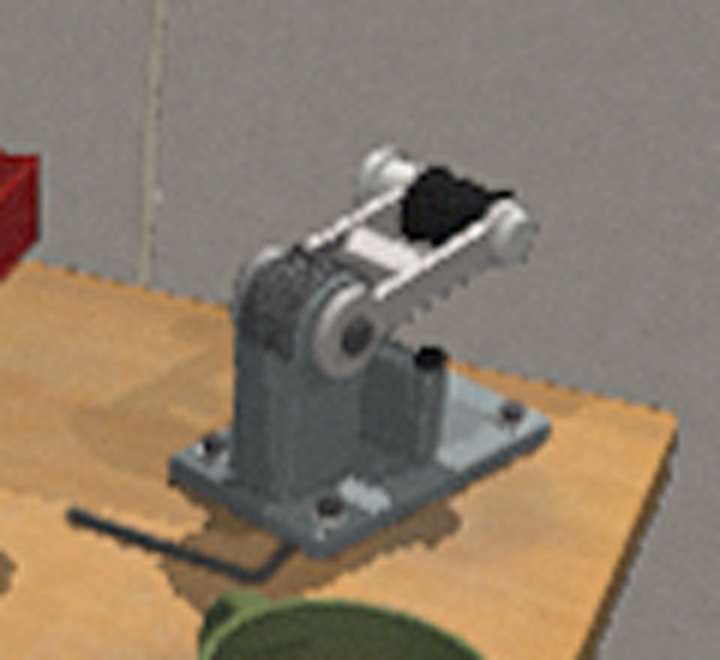

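View pics/wrist1.png

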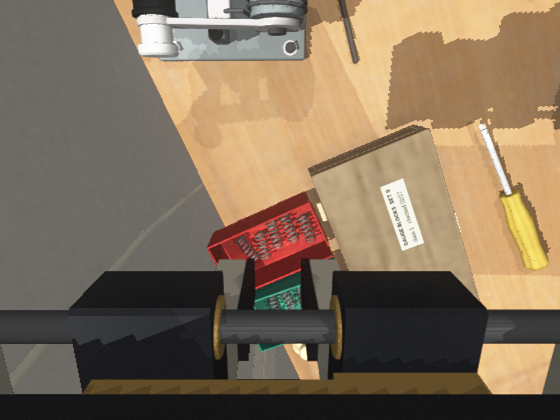

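View pics/t1c.png

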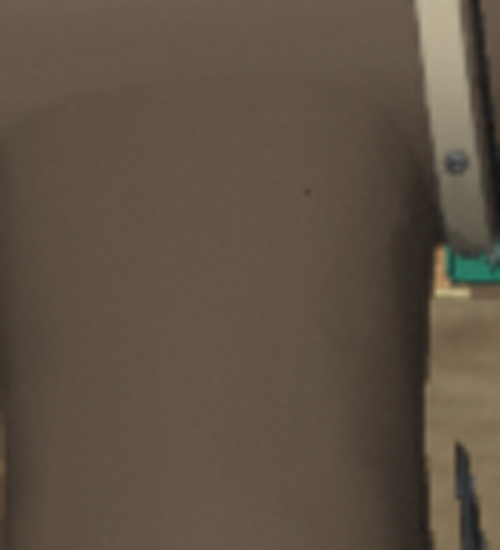

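The fingers are still closing (29 mm). The wrist view is nearly aligned with the tensioner, whose base's left edge is at row 60 and head at about (158,35). In the top crop the near base edge runs from (113,390) to (267,453). Next, the numbers.

```bash
python3 - <<'E'
from h import *
import pickle
D=pickle.load(open('d1.pkl','rb'));d=D['top']; w=D['wrist']; D0=pickle.load(open('d0.pkl','rb'))
f=lambda x,y:onz(d,(330+x/5-.4,140+y/5-.4),.01)
A,B=f(113,390),f(267,453); C=onz(D0['top'],(330+225/5-.4,140+125/5-.4),.01)
print('cornerNL',A,'NR',B,np.linalg.norm(A-B),'FLish',C,np.linalg.norm(C-A))
ax=(C-A)[:2]; print('yaw from left edge',np.degrees(np.arctan2(ax[1],ax[0])), 'from near edge',np.degrees(np.arctan2(*(A-B)[:2][::-1]))-90)
# wrist: left base edge
for p in [(306,60),(165,60)]: print('wrist edge',onz(w,p,.01))
print('w head top', onz(w,(158,35),.09))
# block from D0 top by white mask
im=D0['top']['img'].astype(int); m=((im.min(2)>165)&((im.max(2)-im.min(2))<40)).astype(np.uint8)
m[:, :150]=0;m[:,215:]=0;m[:180]=0;m[250:]=0
m=cv2.morphologyEx(m,cv2.MORPH_CLOSE,np.ones((9,9)))
c=max(cv2.findContours(m,0,2)[0],key=cv2.contourArea); R=cv2.minAreaRect(c);print(R)
P=np.array([onz(D0['top'],p,.026) for p in cv2.boxPoints(R)]); print(P.round(4),[np.linalg.norm(P[i]-P[i-1]).round(4) for i in range(4)],P.mean(0))
im=D0['top']['img'].astype(int); o=((im[...,0]>180)&(im[...,1]<140)&(im[...,2]<80));o[:, :150]=0;o[:,215:]=0
ys,xs=np.nonzero(o); print(xs.mean(),ys.mean(),len(xs), onz(D0['top'],(xs.mean(),ys.mean()),.065))
s=D0['scene']; im=s['img'].astype(int); o=((im[...,0]>180)&(im[...,1]<140)&(im[...,2]<80)); o[:180]=0;o[220:]=0;o[:,:200]=0;o[:,240:]=0
ys,xs=np.nonzero(o); print(xs.mean(),ys.mean(),len(xs)); t=(xs.mean(),ys.mean())
E
```

```text
cornerNL [ 0.41041678 -0.228652    0.01      ] NR [ 0.38257592 -0.2995038   0.01      ] 0.07612549945802727 FLish [ 0.53362179 -0.27977122  0.01      ] 0.1333890886593987
yaw from left edge -22.534142124253155 from near edge -21.45209878362425
wrist edge [ 0.41105577 -0.22659106  0.01      ]
wrist edge [ 0.53196717 -0.27736763  0.01      ]
w head top [ 0.51064128 -0.27961828  0.09      ]
((180.92604064941406, 211.6775360107422), (26.53846549987793, 45.76923751831055), 22.61986541748047)
[[0.3804 0.2071 0.026 ]
 [0.4765 0.17   0.026 ]
 [0.4542 0.1142 0.026 ]
 [0.3583 0.1516 0.026 ]] [np.float64(0.0598), np.float64(0.103), np.float64(0.0601), np.float64(0.1029)] [0.41732844 0.16075734 0.026     ]
177.5 199.5 38 [0.44150717 0.16254017 0.065     ]
218.3 195.9 10
```

```bash
python3 - <<'E'
from h import *
import pickle
D0=pickle.load(open('d0.pkl','rb'))
for a,b in [((322,65),(349,92)),((300,54),(340,75)),((345,54),(370,76))]: print(tri(D0['top'],a,D0['scene'],b))
E
```

```text
(array([ 0.65274129, -0.12022343,  0.33237936]), np.float64(0.006768712931961429))
(array([ 0.65971128, -0.08504793,  0.37024571]), np.float64(0.0037783537237917907))
(array([ 0.66207139, -0.16110837,  0.37013105]), np.float64(0.008588606575851136))
```

The wall is at x≈0.66; the gripper body's corner will be near 0.63 during the push, which leaves about 25 mm. I'll hover beside the head and check with the wrist camera.

```bash
python3 -m handwheel '[1.3,-3.8,-2,0,0,0, 2.6,-7.6,-4,0,0,0, 3.9,-11.4,-6,0,0,0, 3.9,-11.4,-6,0,0,0, 3.9,-11.4,-6,0,0,0]' 255
python3 - <<'E'
from h import *
import pickle
D={}
for n in ("scene","top","wrist"): D[n]=cap(n,n+'2')
pickle.dump(D,open('d2.pkl','wb'))
E
```

```text
time_s: 1.6
tcp_pos: [0.5171, -0.251, 0.1644]
eef_rot: [179.8, -0.1, -113.2]
contact_force: [0.6, 0.3, 0.1]
gripper_width: 0.0009
```

View pics/wrist2.png

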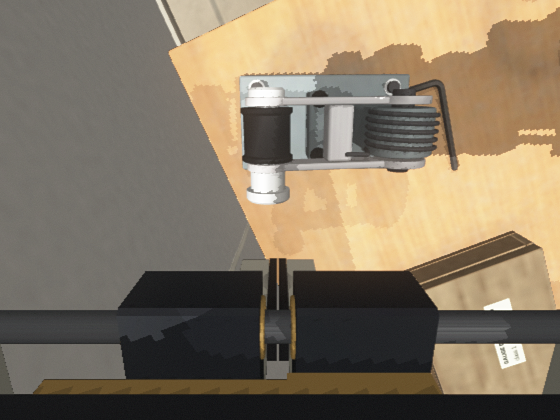

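View pics/scene2.png

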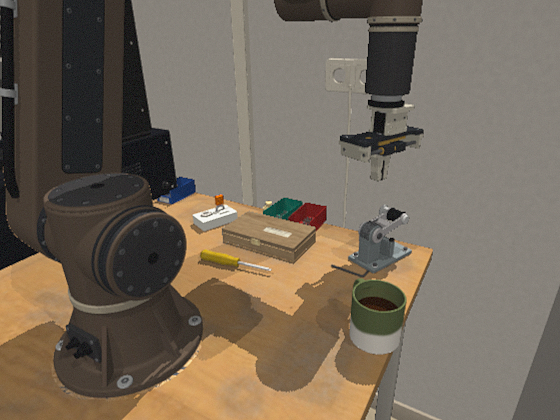

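```bash
python3 - <<'E'
from h import *
import pickle
D=pickle.load(open('d2.pkl','rb'));w=D['wrist']
crop(w,230,60,450,220,3,'w2c')
p=onz(w,(268,203),.104);print('face top',p)
a,b=onz(w,(247,190),.09),onz(w,(290,190),.09);print(a,b,np.linalg.norm(a-b))
O=np.array([.4587,-.2898]);y=np.radians(-22.6);X=np.array([np.cos(y),np.sin(y)]);Y=np.array([-X[1],X[0]])
print('t frame face',(p[:2]-O)@X,(p[:2]-O)@Y, 'axis', ((a+b)[:2]/2-O)@X)
t=w['s']['tcp_pos'];print('tcp',(t[:2]-O)@X,(t[:2]-O)@Y)
for q in [(241,75),(409,75)]: c=onz(w,q,.01);print(c,(c[:2]-O)@X,(c[:2]-O)@Y)
c=[onz(w,q,.01) for q in [(241,75),(409,75)]];v=(c[0]-c[1]);print(np.degrees(np.arctan2(v[1],v[0])),np.linalg.norm(v))
E
```

```text
face top [ 0.51587164 -0.26834198  0.104     ]
[ 0.52678193 -0.27801655  0.09      ] [ 0.50125918 -0.26719974  0.09      ] 0.027720285363292498
t frame face 0.04453522311851189 0.0417810541800467 axis 0.044465747408580496
tcp 0.03908419452015585 0.05993745230472068
[ 0.50655159 -0.34899485  0.01      ] 0.06692538405805294 -0.036260151473070726
[ 0.384318   -0.29724242  0.01      ] -0.06581013663124015 -0.03545557697924885
-22.947293309224733 0.13273795912539058
```

View pics/w2c.png

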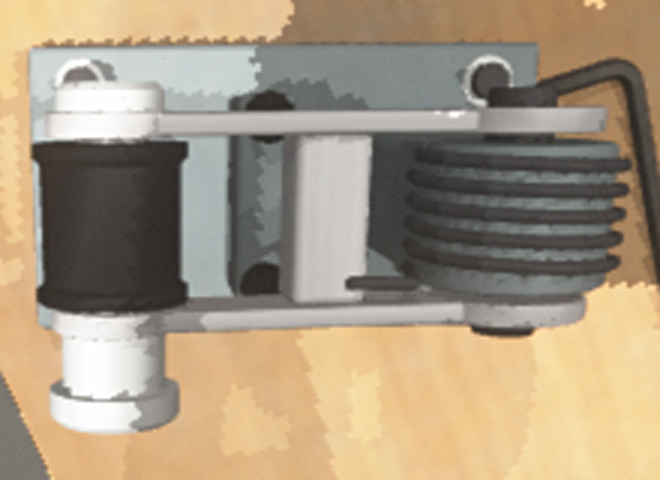

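The head face measures at y_t≈41.8 mm (expected 38–44), the axis at x_t 44.5 and the yaw -22.8°, all as they should be. I'll descend beside the face to z≈0.082.

```bash
python3 -m handwheel '[0,0,-3,0,0,0, 0,0,-6,0,0,0, 0,0,-8.2,0,0,0, 0,0,-8.2,0,0,0, 0,0,-8.2,0,0,0]' 255
python3 -m handwheel '[-0.2,-0.45,0,0,0,0, -0.38,-0.92,0,0,0,0, -0.38,-0.92,0,0,0,0]'
```

```text
time_s: 2.25
tcp_pos: [0.5187, -0.2486, 0.0858]
eef_rot: [-180.0, -0.0, -112.9]
contact_force: [0.2, 0.5, 1.0]
gripper_width: 0.0004
time_s: 2.55
tcp_pos: [0.5156, -0.2583, 0.0872]
eef_rot: [-179.8, 0.0, -112.9]
contact_force: [0.2, 0.1, 1.0]
gripper_width: 0.0004
```

```bash
python3 -m handwheel '[-0.1,-0.23,-0.1,0,0,0, -0.2,-0.46,-0.2,0,0,0, -0.2,-0.46,-0.2,0,0,0]'
python3 -m handwheel '[-0.1,-0.23,-0.1,0,0,0, -0.2,-0.46,-0.2,0,0,0]'
```

```text
time_s: 2.85
tcp_pos: [0.5137, -0.2633, 0.0852]
eef_rot: [-179.8, 0.0, -112.9]
contact_force: [0.6, 1.6, -0.3]
gripper_width: 0.0005
time_s: 3.05
tcp_pos: [0.5123, -0.2673, 0.0832]
eef_rot: [-179.7, 0.1, -112.9]
contact_force: [5.7, 20.0, 5.4]
gripper_width: 0.0004
```

```bash
python3 - <<'E'
from h import *
import pickle
D={}
for n in ("scene","top","wrist"): D[n]=cap(n)
pickle.dump(D,open('d3.pkl','wb'))
crop(D['wrist'],230,0,560,240,2.4,'w3c');crop(D['scene'],320,150,440,260,6,'s3c')
s=sensors.get_state();print(s['contact_force'],s['tcp_pos'],s['time_s'])
E
```

```text
[2.93598674 8.42295323 1.87156304] [ 0.51245117 -0.26711262  0.08315792] 3.2
```

View pics/w3c.png

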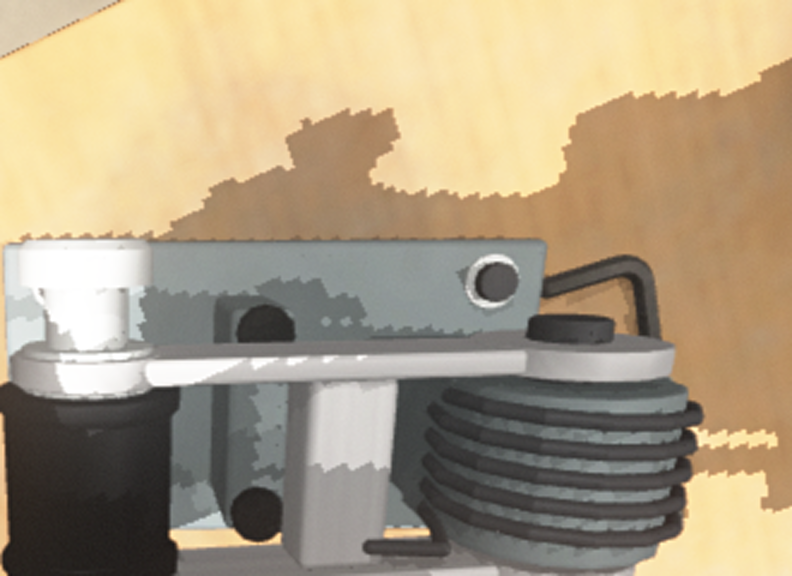

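View pics/s3c.png

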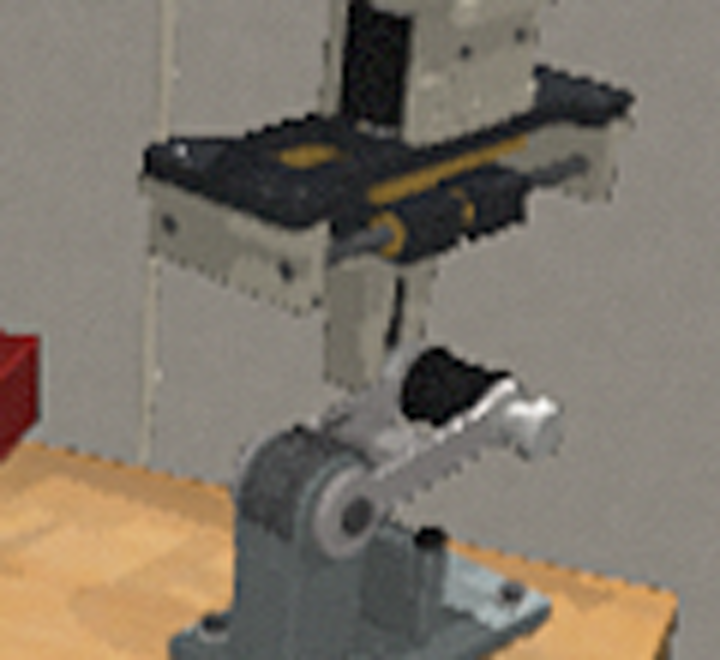

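The groove now shows fully outside the fork, with an inner shoulder just visible beside the cheek at crop (85,350). The force holds at 9 N, against 3 N for sliding, so the axle looks home. One small push to confirm, then measure.

```bash
python3 -m handwheel '[-0.05,-0.12,0,0,0,0, -0.05,-0.12,0,0,0,0]'
python3 - <<'E'
from h import *
import pickle
w=cap('wrist','wrist4');pickle.dump(w,open('d4.pkl','wb'))
crop(w,225,80,305,180,6,'w4c')
s=sensors.get_state();print(s['contact_force'],s['tcp_pos'],s['time_s'])
E
```

```text
time_s: 3.4
tcp_pos: [0.5125, -0.2672, 0.0831]
eef_rot: [-179.7, 0.2, -112.9]
contact_force: [2.0, 10.2, 3.5]
gripper_width: 0.0004
[ 2.88045781 11.34414763  4.21212735] [ 0.51249902 -0.2671607   0.08314917] 3.45
```

View pics/w4c.png

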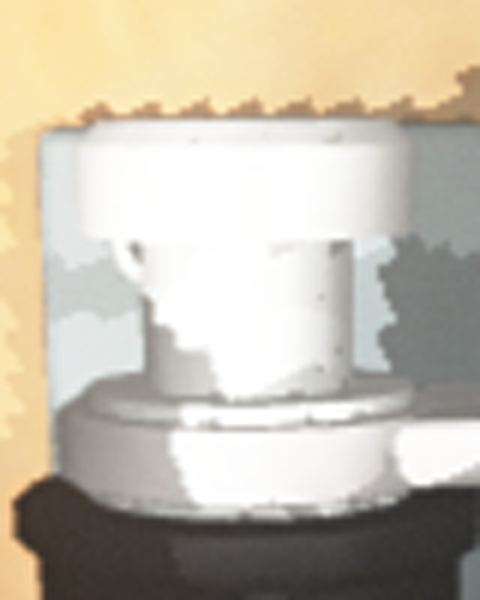

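```bash
python3 - <<'E'
from h import *
import pickle
w=pickle.load(open('d4.pkl','rb'))
O=np.array([.4587,-.2898]);y=np.radians(-22.8);X=np.array([np.cos(y),np.sin(y)]);Y=np.array([-X[1],X[0]])
for q in [(266.3,120),(266.3,143.5)]:
    p=onz(w,q,.101);print(p,(p[:2]-O)@X,(p[:2]-O)@Y)
a,b=onz(w,(225+75/6,115),.09),onz(w,(225+415/6,115),.09); print('shoulder dia',np.linalg.norm(a-b))
print('groove model',O+.044*X-.028*Y, 'tcp yt',(w['s']['tcp_pos'][:2]-O)@Y,(w['s']['tcp_pos'][:2]-O)@X)
E
```

```text
[ 0.48767982 -0.33591954  0.101     ] 0.04458747255057987 -0.03128577273821226
[ 0.49104093 -0.32813459  0.101     ] 0.0446691672110282 -0.022806634282193806
shoulder dia 0.022148978747005367
groove model [ 0.48841154 -0.33266285] tcp yt 0.04168832108751509 0.040797976145003044
```

The axle is home: 11 N gives no further movement, and the shoulder measures 22.1 mm. The groove centre is at about (0.489, -0.332). Now I'll back off, rise and cross to the block while turning the wrist.

```bash
python3 -m handwheel '[0.4,0.9,0,0,0,0, 0.8,1.85,0,0,0,0, 0.8,1.85,4,0,0,0, 0.8,1.85,8,0,0,0, 0.8,1.85,12,0,0,0, 0.8,1.85,12,0,0,0]' && python3 -m handwheel '[0,5,0,0,0,0.14, 0,10,0,0,0,0.28, -1,15,0,0,0,0.42, -2,20,0,0,0,0.56, -3,25,0,0,0,0.7, -4,30,0,0,0,0.84, -5,35,0,0,0,0.98, -6,39,0,0,0,1.12]' 0
```

```text
time_s: 4.05
tcp_pos: [0.5234, -0.2495, 0.2091]
eef_rot: [-179.2, 0.2, -112.8]
contact_force: [0.1, 0.0, -0.5]
gripper_width: 0.0003
time_s: 4.85
tcp_pos: [0.4625, 0.1426, 0.2091]
eef_rot: [-179.2, 0.2, -48.3]
contact_force: [1.1, 0.3, -0.0]
gripper_width: 0.059
```

```bash
python3 -m handwheel '[-1,1,-2,0,0,0.13, -1,1,-4,0,0,0.26, -1,1,-6,0,0,0.39, -1,1,-6,0,0,0.48, -1,1,-6,0,0,0.48, -1,1,-6,0,0,0.48]' 0
python3 - <<'E'
from h import *
import pickle
D={}
for n in ("top","wrist"): D[n]=cap(n,n+'5')
pickle.dump(D,open('d5.pkl','wb'))
E
```

```text
time_s: 5.45
tcp_pos: [0.4526, 0.1528, 0.1491]
eef_rot: [-179.2, 0.2, -20.9]
contact_force: [-0.2, -0.0, -0.5]
gripper_width: 0.0879
```

View pics/wrist5.png

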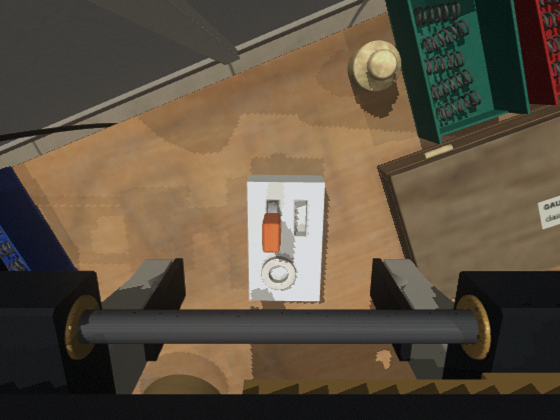

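View pics/top5.png

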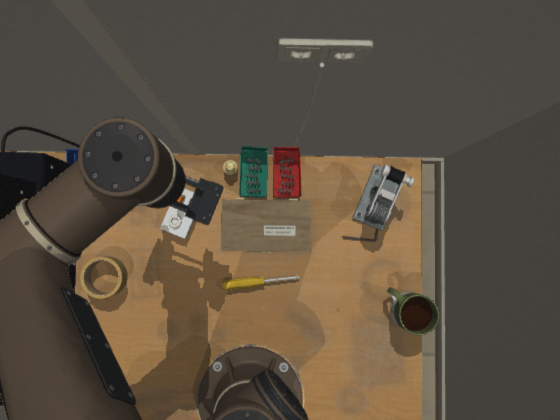

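The wrist view shows the block squarely aligned, with the tab at (271,232), the ring at (279,273), and both fingers well clear on either side. Now I'll measure the tab.

```bash
python3 - <<'E'
from h import *
import pickle
D=pickle.load(open('d5.pkl','rb'));w=D['wrist'];im=w['img'].astype(int)
o=((im[...,0]>150)&(im[...,1]<130)&(im[...,2]<90));o[:200]=0;o[260:]=0;o[:,:255]=0;o[:,290:]=0
ys,xs=np.nonzero(o);print(xs.min(),xs.max(),ys.min(),ys.max(),xs.mean(),ys.mean())
m=o.astype(np.uint8);c=max(cv2.findContours(m,0,2)[0],key=cv2.contourArea);print(cv2.minAreaRect(c))
crop(w,240,170,335,310,4,'w5c')
# block
im=w['img'].astype(int);m=((im.min(2)>150)&((im.max(2)-im.min(2))<40)).astype(np.uint8);m[:170]=0;m[305:]=0;m[:,:240]=0;m[:,335:]=0
m=cv2.morphologyEx(m,cv2.MORPH_CLOSE,np.ones((15,15)));R=cv2.minAreaRect(max(cv2.findContours(m,0,2)[0],key=cv2.contourArea));print(R)
P=np.array([onz(w,p,.026) for p in cv2.boxPoints(R)]);print(P.round(4),[np.linalg.norm(P[i]-P[i-1]).round(4) for i in range(4)],P.mean(0))
crop(D['top'],340,150,430,250,6,'t5d')
E
```

```text
262 280 223 252 270.5684210526316 236.95157894736843
((270.2766418457031, 237.0421142578125), (17.623695373535156, 29.067136764526367), 4.573921203613281)
((284.74237060546875, 240.7921600341797), (77.13319396972656, 118.6783676147461), 0.8069294095039368)
[[0.3823 0.2107 0.026 ]
 [0.4779 0.17   0.026 ]
 [0.4561 0.1148 0.026 ]
 [0.3584 0.1494 0.026 ]] [np.float64(0.0659), np.float64(0.1039), np.float64(0.0593), np.float64(0.1037)] [0.41865585 0.16120589 0.026     ]
```

View pics/w5c.png

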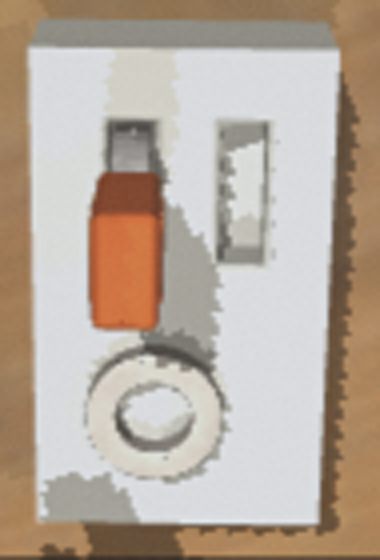

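View pics/t5d.png

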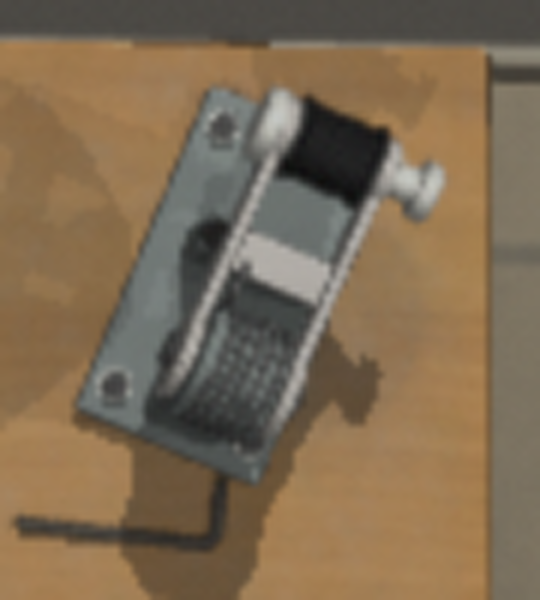

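```bash
python3 - <<'E'
from h import *
import pickle
D=pickle.load(open('d5.pkl','rb'));w=D['wrist']
print('tab',onz(w,(271.2,237.1),.069), 'ends',onz(w,(240+127/4,170+212/4),.069),onz(w,(240+125/4,170+327/4),.069))
Q=[onz(w,(240+a/4-.4,170+b/4-.4),.026) for a,b in [(30,48),(340,48),(320,522),(37,522)]]
C=np.mean(Q,0);v=(Q[0]+Q[1]-Q[2]-Q[3])[:2];y=np.arctan2(v[1],v[0]);u=(Q[0]+Q[3]-Q[1]-Q[2])[:2]
print(C,np.degrees(y),np.degrees(np.arctan2(u[1],u[0]))-90,np.linalg.norm(v)/2,np.linalg.norm(u)/2)
X=np.array([np.cos(y),np.sin(y)]);print('clip',C[:2]+.022*X+.01*np.array([-X[1],X[0]]))
print('groove top',onz(D['top'],(406.8,180.1),.097))
print(w['s']['tcp_pos'],w['s']['eef_rot'])
E
```

```text
tab [0.44350624 0.16192567 0.069     ] ends [0.45290741 0.15788671 0.069     ] [0.43333728 0.16582648 0.069     ]
[0.4185344  0.16100622 0.026     ] -21.250888741994117 -20.542076761742166 0.10361277357348984 0.06001040880160295
clip [0.44266297 0.16235228]
groove top [ 0.48809903 -0.33111601  0.097     ]
[0.45270038 0.15279405 0.14928891] [-179.16530871    0.18038641  -20.92313891]
```

The clip measures at (0.443, 0.162) by two routes. I'll centre on it, take out the 0.8° tilt, and descend to TCP z 0.048, high on the tab so the fingertips will later clear the roller.

```bash
python3 -m handwheel '[-0.5,0.5,-3,-0.013,0.005,-0.005, -0.97,0.92,-6,-0.013,0.005,-0.005, -0.97,0.92,-8,-0.013,0.005,-0.005, -0.97,0.92,-10.1,-0.013,0.005,-0.005, -0.97,0.92,-10.1,-0.013,0.005,-0.005, -0.97,0.92,-10.1,-0.013,0.005,-0.005]' 0
python3 - <<'E'
from h import *
w=cap('wrist','wrist6'); print(w['s']['tcp_pos'],w['s']['eef_rot'],w['s']['contact_force'])
E
```

```text
time_s: 6.15
tcp_pos: [0.4433, 0.162, 0.0488]
eef_rot: [-180.0, 0.2, -21.2]
contact_force: [0.1, 0.1, 0.4]
gripper_width: 0.0878
[0.44329161 0.16199956 0.04884863] [-1.79969890e+02  1.69515173e-01 -2.12325064e+01] [0.09710887 0.07594751 0.38118937]
```

View pics/wrist6.png

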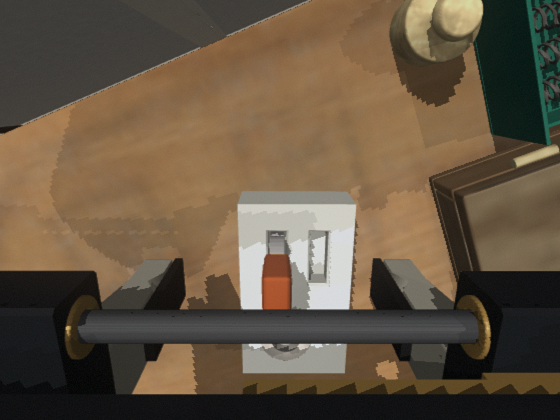

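The tab is centred between the fingers (column 277). Closing on it.

```bash
python3 -m handwheel '[0,0,0,0,0,0, 0,0,0,0,0,0, 0,0,0,0,0,0, 0,0,0,0,0,0, 0,0,0,0,0,0, 0,0,0,0,0,0, 0,0,0,0,0,0, 0,0,0,0,0,0]' 255 45; python3 -m handwheel '[0,0,0,0,0,0, 0,0,0,0,0,0]'
```

```text
time_s: 7.0
tcp_pos: [0.4437, 0.1624, 0.0493]
eef_rot: [-179.9, 0.1, -21.2]
contact_force: [-0.5, 0.1, 0.8]
gripper_width: 0.029
time_s: 7.2
tcp_pos: [0.4436, 0.1623, 0.0493]
eef_rot: [-179.9, 0.1, -21.2]
contact_force: [-0.4, -0.3, 0.0]
gripper_width: 0.0128
```

```bash
python3 -m handwheel '[0,0,0,0,0,0, 0,0,0,0,0,0, 0,0,0.6,0,0,0, 0,0,1.2,0,0,0, 0,0,2,0,0,0, 0,0,5,0,0,0, 0,0,9,0,0,0, 0,0,12,0,0,0]'
python3 - <<'E'
from h import *
w=cap('wrist','wrist7'); print(w['s']['tcp_pos'],w['s']['eef_rot'],w['s']['contact_force'],w['s']['gripper_width'])
E
```

```text
time_s: 8.0
tcp_pos: [0.444, 0.1625, 0.1722]
eef_rot: [-179.8, 0.1, -21.2]
contact_force: [1.7, 0.6, -1.1]
gripper_width: 0.0117
[0.44401743 0.16245432 0.17218399] [-1.79818725e+02  6.88726233e-02 -2.11990952e+01] [ 1.69624537  0.61134818 -1.14610952] 0.011739744392717208
```

View pics/wrist7.png

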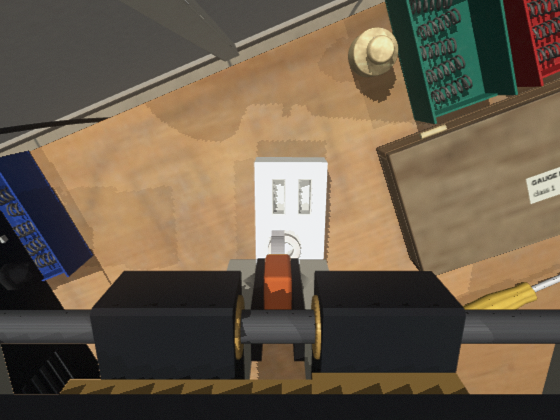

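The clip is held (11.7 mm grip), both slots are empty and the ring is where it was. Moving to above the groove.

```bash
python3 -m handwheel '[0.5,-5,0.5,0,0,0, 1,-10,1,0,0,0, 1.5,-15,1,0,0,0, 2,-20,1,0,0,0, 2.5,-25,1,0,0,-0.028, 3,-30,1,0,0,-0.028, 3.5,-35,1,0,0,-0.028, 4,-40,1,0,0,-0.028]' && python3 -m handwheel '[0.3,-4.5,0,0,0,0, 0.5,-8,0,0,0,0, 0.5,-9.5,0,0,0,0, 0.5,-9.5,0,0,0,0, 0.5,-9.5,0,0,0,0]'
python3 - <<'E'
from h import *
import pickle
D={}
for n in ("scene","top","wrist"): D[n]=cap(n,n+'8')
pickle.dump(D,open('d8.pkl','wb'));crop(D['scene'],340,140,440,240,6,'s8c')
w=D['wrist']; print(w['s']['tcp_pos'],w['s']['eef_rot'],w['s']['contact_force'],w['s']['gripper_width'])
E
```

```text
time_s: 8.85
tcp_pos: [0.4859, -0.2357, 0.1876]
eef_rot: [-179.5, -0.2, -22.7]
contact_force: [1.8, 0.7, -0.6]
gripper_width: 0.0116
time_s: 9.35
tcp_pos: [0.4905, -0.3304, 0.1876]
eef_rot: [-179.5, -0.2, -22.8]
contact_force: [0.4, -0.4, 0.1]
gripper_width: 0.0113
[ 0.49089577 -0.32961821  0.18791903] [-179.47333834   -0.2571714   -22.68796685] [ 0.68608698 -0.34808875 -1.07676759] 0.011933157304506531
```

View pics/wrist8.png

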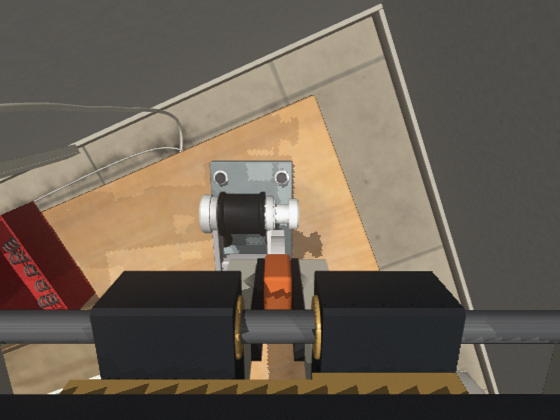

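View pics/s8c.png

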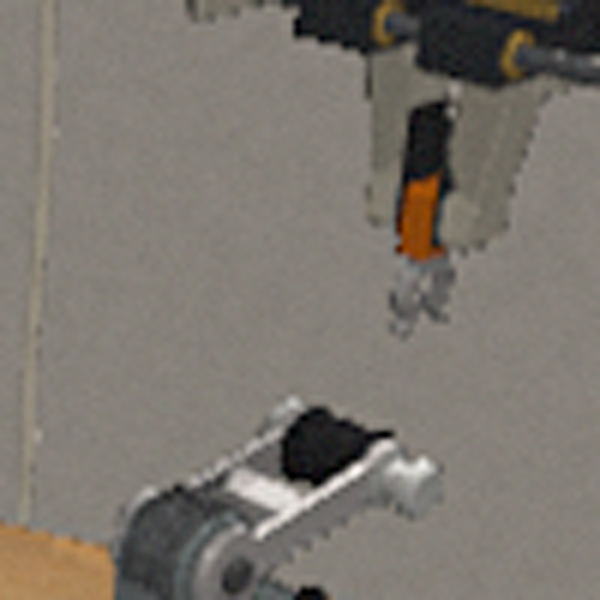

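```bash
python3 - <<'E'
from h import *
import pickle
D=pickle.load(open('d8.pkl','rb'));w=D['wrist']
crop(w,190,150,310,270,6,'w8c')
E
```

```text
(no output)
```

View pics/w8c.png

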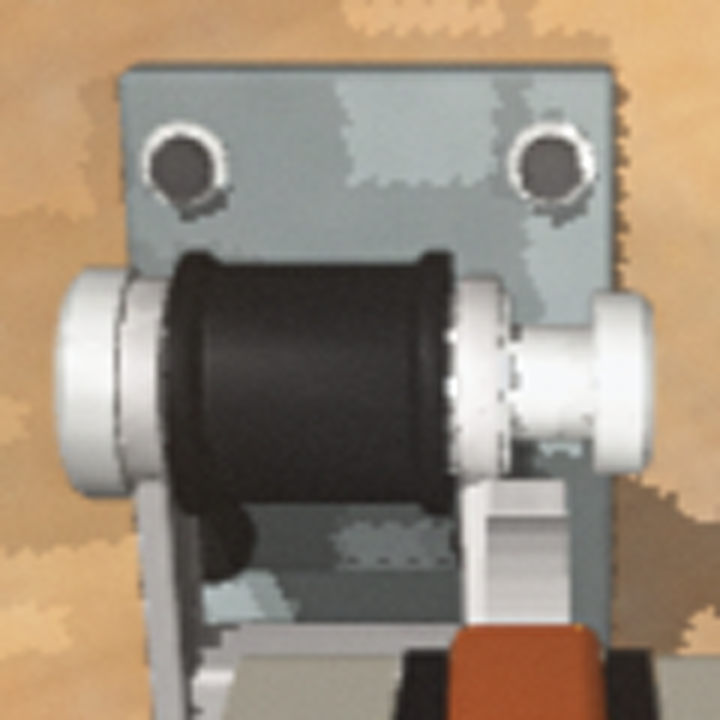

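```bash
python3 - <<'E'
from h import *
import pickle
from scipy.spatial.transform import Rotation as R
D=pickle.load(open('d8.pkl','rb'));w=D['wrist'];s=w['s']
Rm=R.from_euler('xyz',s['eef_rot'],degrees=True).as_matrix()
X=np.array([np.cos(np.radians(-22.8)),np.sin(np.radians(-22.8))]);Y=np.array([-X[1],X[0]])
def t(cx,cy,z):
    p=onz(w,(190+cx/6-.4,150+cy/6-.4),z)[:2]-s['tcp_pos'][:2]; return np.round([p@X*1000,p@Y*1000],2)
for n,a in dict(gin=(515,375,.095),gout=(592,375,.095),headface=(57,380,.09),headback=(118,380,.104),cheekL=(165,400,.1),cheekR=(510,380,.1),baseL=(123,75,.01),baseR=(612,75,.01),axend=(655,380,.09),coretop=(555,328,.09),corebot=(555,440,.09),shtop=(620,292,.09),shbot=(620,472,.09)).items(): print(n,t(*a))
print('clip', t(525,500,.17),t(480,515,.175),t(570,515,.175))
E
```

```text
gin [2.75 2.09]
gout [ 2.8  -6.95]
headface [ 0.25 57.13]
headback [ 4.73 47.01]
cheekL [ 1.07 42.49]
cheekR [3.72 2.6 ]
baseL [23.26 62.5 ]
baseR [ 23.58 -11.36]
axend [  0.65 -14.61]
coretop [ 7.07 -2.59]
corebot [-7.02 -2.69]
shtop [ 11.54 -10.25]
shbot [-11.08 -10.6 ]
clip [15.32  0.25] [15.87  3.87] [15.91 -3.47]
```

The new view shows the head seated flat on the cheek. Core edges put the axle centre within 0.2 mm of the TCP in x. The groove centre is 2.4–3.4 mm off towards -y by several edges, so I'll shift 2.8 mm, level the tool and drop to z 0.150.

```bash
python3 -m handwheel '[-0.11,-0.26,-1.5,-0.008,0.004,-0.002, -0.11,-0.26,-3,-0.008,0.004,-0.002, -0.11,-0.26,-3.8,-0.008,0.004,-0.002, -0.11,-0.26,-3.8,-0.008,0.004,-0.002, -0.11,-0.26,-3.8,-0.008,0.004,-0.002]'
python3 - <<'E'
from h import *
import pickle
D={}
for n in ("scene","wrist"): D[n]=cap(n,n+'9')
pickle.dump(D,open('d9.pkl','wb'));crop(D['scene'],350,150,430,230,7,'s9c')
w=D['wrist']; print(w['s']['tcp_pos'],w['s']['eef_rot'],w['s']['contact_force'],w['s']['gripper_width'])
crop(w,190,150,310,270,6,'w9c')
E
```

```text
time_s: 10.0
tcp_pos: [0.4903, -0.3319, 0.1505]
eef_rot: [-180.0, -0.3, -22.7]
contact_force: [-0.3, -0.1, -0.6]
gripper_width: 0.0119
[ 0.49049418 -0.33206505  0.15081723] [-179.99238606   -0.29786309  -22.74061891] [0.07151683 0.0240805  0.32793565] 0.011496071364230549
```

View pics/w9c.png

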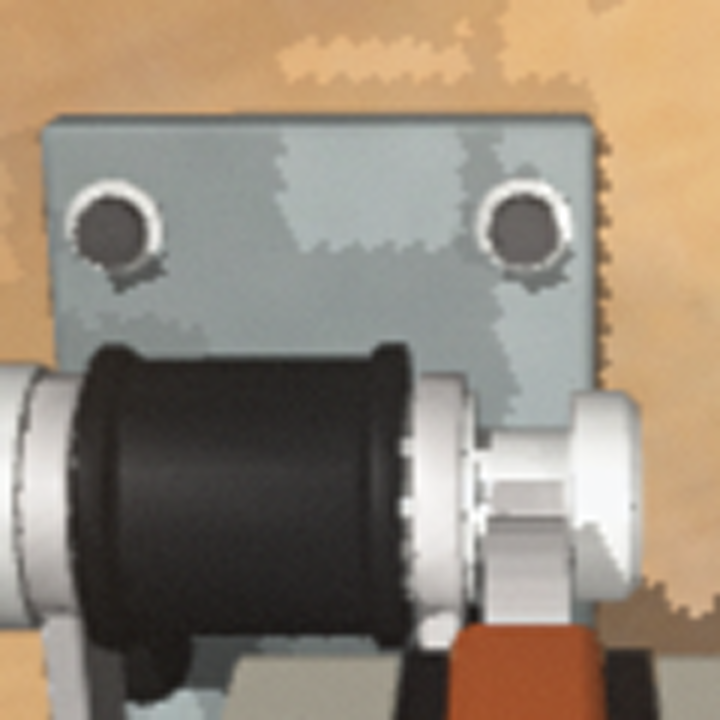

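View pics/s9c.png

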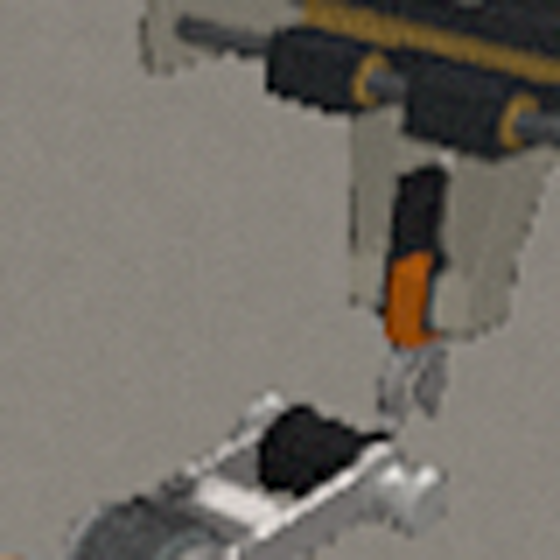

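```bash
python3 - <<'E'
from h import *
import pickle
D=pickle.load(open('d9.pkl','rb'));w=D['wrist'];s=w['s']
X=np.array([np.cos(np.radians(-22.8)),np.sin(np.radians(-22.8))]);Y=np.array([-X[1],X[0]])
def t(cx,cy,z):
    p=onz(w,(190+cx/6-.4,150+cy/6-.4),z)[:2]-s['tcp_pos'][:2]; return np.round([p@X*1000,p@Y*1000],2)
for n,a in dict(gin=(483,440,.09),gout=(570,440,.09),coretop=(530,430,.09),shtop=(620,392,.09),shbot=(610,605,.09)).items(): print(n,t(*a))
print('clipfront',t(527,515,.15-.0203))
E
```

```text
gin [5.83 4.41]
gout [ 5.85 -4.58]
coretop [ 6.93 -0.44]
shtop [11.06 -9.67]
shbot [-12.6   -8.95]
clipfront [12.76 -0.1 ]
```

Groove +4.4/-4.6 mm about the tool and clip front at 12.8 mm (half-width 13), so it is aligned. I'll descend to just above contact, then press in small steps.

```bash
python3 -m handwheel '[0,0,-1.2,0,0,0, 0,0,-2.3,0,0,0, 0,0,-2.3,0,0,0]'; python3 -m handwheel '[0,0,-0.3,0,0,0, 0,0,-0.3,0,0,0]'; python3 -m handwheel '[0,0,-0.3,0,0,0, 0,0,-0.3,0,0,0]'
```

```text
time_s: 10.4
tcp_pos: [0.4895, -0.3318, 0.1258]
eef_rot: [-180.0, -0.2, -22.8]
contact_force: [0.1, -0.0, -0.0]
gripper_width: 0.0114
time_s: 10.6
tcp_pos: [0.4906, -0.3322, 0.1229]
eef_rot: [-180.0, -0.3, -22.8]
contact_force: [2.2, -0.8, 0.0]
gripper_width: 0.0115
time_s: 10.8
tcp_pos: [0.491, -0.3326, 0.1205]
eef_rot: [180.0, -0.3, -22.7]
contact_force: [0.3, 0.3, 5.5]
gripper_width: 0.0113
```

```bash
python3 -m handwheel '[0,0,-0.2,0,0,0, 0,0,-0.2,0,0,0]'; python3 -m handwheel '[0,0,-0.2,0,0,0, 0,0,-0.2,0,0,0]'
```

```text
time_s: 11.0
tcp_pos: [0.4913, -0.3327, 0.1194]
eef_rot: [180.0, -0.4, -22.7]
contact_force: [-0.4, 1.1, 7.7]
gripper_width: 0.0113
time_s: 11.2
tcp_pos: [0.4914, -0.3329, 0.1184]
eef_rot: [180.0, -0.4, -22.7]
contact_force: [-0.5, 1.9, 7.4]
gripper_width: 0.0117
```

```bash
python3 -m handwheel '[-0.1,0.04,-0.2,0,0,0, -0.1,0.04,-0.2,0,0,0]'; python3 -m handwheel '[-0.05,0.02,-0.2,0,0,0, -0.05,0.02,-0.2,0,0,0]'
```

```text
time_s: 11.4
tcp_pos: [0.4912, -0.3328, 0.1177]
eef_rot: [180.0, -0.6, -22.7]
contact_force: [1.3, 0.0, 7.6]
gripper_width: 0.0116
time_s: 11.6
tcp_pos: [0.4913, -0.3328, 0.1171]
eef_rot: [179.9, -0.7, -22.7]
contact_force: [-0.2, 0.8, 8.8]
gripper_width: 0.0116
```

```bash
python3 -m handwheel '[-0.05,0.03,-0.3,0.005,0.012,0, -0.05,0.03,-0.3,0.005,0.012,0]'; python3 -m handwheel '[-0.05,0.03,-0.3,0.005,0.012,0, -0.05,0.03,-0.3,0.005,0.012,0]'
```

```text
time_s: 11.8
tcp_pos: [0.4918, -0.333, 0.1156]
eef_rot: [179.9, -0.0, -22.6]
contact_force: [0.2, 0.5, 9.7]
gripper_width: 0.0117
time_s: 12.0
tcp_pos: [0.4921, -0.3333, 0.1141]
eef_rot: [179.9, 0.6, -22.6]
contact_force: [-1.3, 0.7, 10.4]
gripper_width: 0.0118
```

```bash
python3 -m handwheel '[-0.2,0.1,-0.3,0,0,0, -0.2,0.1,-0.3,0,0,0]'
python3 - <<'E'
from h import *
w=cap('wrist','wrist10');s=cap('scene','scene10');crop(w,190,150,310,270,5,'w10c');crop(s,350,150,430,230,7,'s10c')
s=sensors.get_state();print(s['tcp_pos'],s['contact_force'],s['eef_rot'])
E
```

```text
time_s: 12.2
tcp_pos: [0.4917, -0.3332, 0.1132]
eef_rot: [179.8, 0.4, -22.5]
contact_force: [0.9, 0.0, 11.2]
gripper_width: 0.0119
[ 0.49166071 -0.33321262  0.11324517] [ 0.80868022  0.05080397 11.49346846] [179.84119374   0.37416289 -22.5266194 ]
```

View pics/w10c.png

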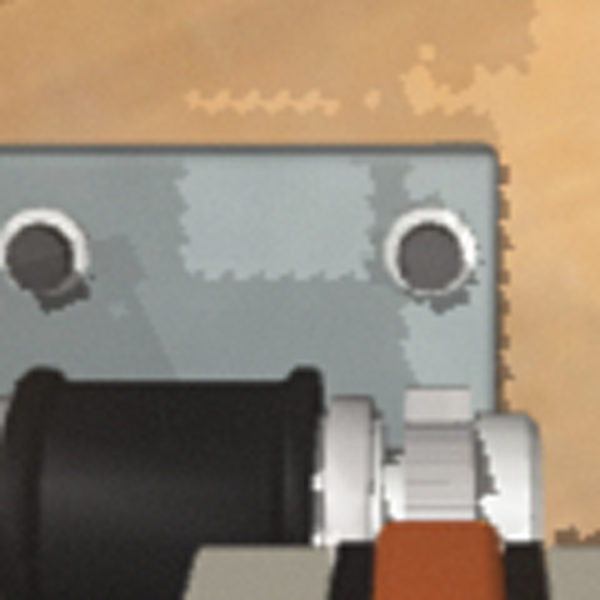

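View pics/s10c.png

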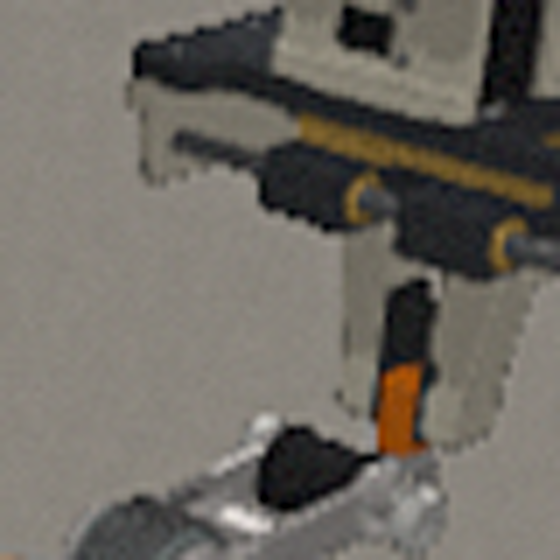

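The clip sits between the shoulders (crop columns 405–475, shoulders at 380 and 480) and the arm is giving. Pressing on, one step at a time.

```bash
python3 -m handwheel '[-0.1,0.05,-0.3,0,0,0, -0.1,0.05,-0.3,0,0,0]'
```

```text
time_s: 12.5
tcp_pos: [0.4919, -0.3333, 0.1122]
eef_rot: [179.8, 0.2, -22.5]
contact_force: [-0.5, 1.5, 11.5]
gripper_width: 0.0116
```

```bash
python3 -m handwheel '[-0.1,0.05,-0.3,0,0,0, -0.1,0.05,-0.3,0,0,0]'
```

```text
time_s: 12.7
tcp_pos: [0.4918, -0.3334, 0.1112]
eef_rot: [179.8, 0.0, -22.4]
contact_force: [-0.1, 0.5, 11.4]
gripper_width: 0.0114
```

```bash
python3 -m handwheel '[-0.1,0.05,-0.3,0,0,0, -0.1,0.05,-0.3,0,0,0]'
```

```text
time_s: 12.9
tcp_pos: [0.4916, -0.3337, 0.1103]
eef_rot: [179.7, -0.2, -22.4]
contact_force: [-0.7, -0.2, 13.0]
gripper_width: 0.0116
```

```bash
python3 -m handwheel '[-0.1,0.08,-0.3,0.003,0.005,0, -0.1,0.08,-0.3,0.003,0.005,0]'
```

```text
time_s: 13.1
tcp_pos: [0.4918, -0.3338, 0.1095]
eef_rot: [179.7, -0.0, -22.3]
contact_force: [-2.0, -0.1, 13.3]
gripper_width: 0.0117
```

```bash
python3 -m handwheel '[-0.1,0.08,-0.3,0.003,0.005,0, -0.1,0.08,-0.3,0.003,0.005,0]'
```

```text
time_s: 13.3
tcp_pos: [0.4919, -0.3339, 0.1087]
eef_rot: [179.7, 0.1, -22.3]
contact_force: [0.0, 0.4, 12.9]
gripper_width: 0.0115
```

```bash
python3 -m handwheel '[-0.1,0.08,-0.3,0.003,0.005,0, -0.1,0.08,-0.3,0.003,0.005,0]'
```

```text
time_s: 13.5
tcp_pos: [0.492, -0.334, 0.1081]
eef_rot: [179.7, 0.3, -22.2]
contact_force: [-0.6, 0.4, 14.2]
gripper_width: 0.0119
```

```bash
python3 -m handwheel '[-0.25,0.12,-0.3,0,0,-0.005, -0.25,0.12,-0.3,0,0,-0.005]'
```

```text
time_s: 13.7
tcp_pos: [0.4915, -0.3337, 0.1077]
eef_rot: [179.7, -0.0, -22.5]
contact_force: [0.8, 1.3, 14.2]
gripper_width: 0.0118
```

```bash
python3 -m handwheel '[-0.2,0.1,-0.35,0,0,-0.005, -0.2,0.1,-0.35,0,0,-0.005]'
```

```text
time_s: 13.9
tcp_pos: [0.4913, -0.3335, 0.1067]
eef_rot: [179.7, -0.3, -22.7]
contact_force: [0.5, -0.8, 9.4]
gripper_width: 0.0115
```

```bash
python3 - <<'E'
from h import *
w=cap('wrist','wrist11');s=cap('scene','scene11');crop(w,190,150,310,270,5,'w11c');crop(s,350,160,430,240,7,'s11c')
s=sensors.get_state();print(s['tcp_pos'],s['contact_force'],s['eef_rot'])
E
```

```text
[ 0.49104897 -0.33349495  0.10629478] [ 0.68723323 -1.72722866  8.25506552] [179.66878202  -0.25464739 -22.71756089]
```

View pics/w11c.png

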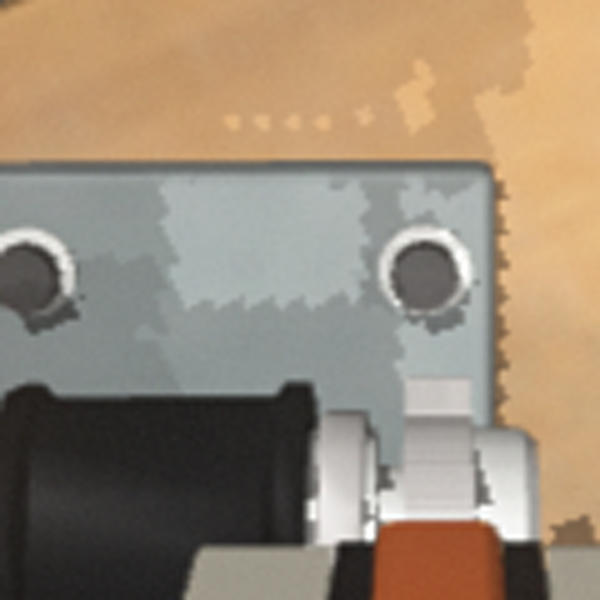

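View pics/s11c.png

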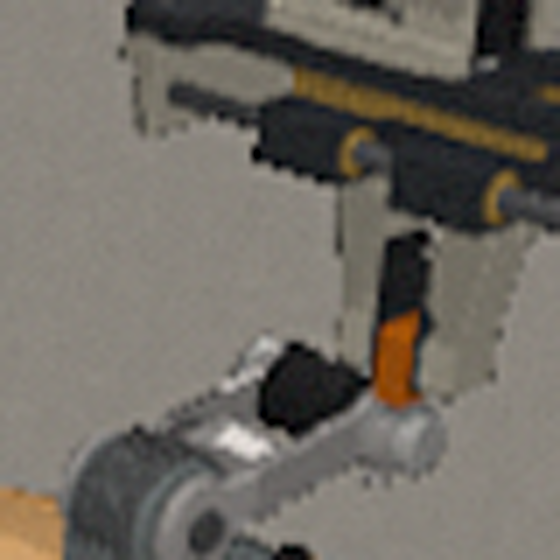

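The push fell from 14.2 to 8.3 N: snapped. The tab now sits lower against the roller, so I've stopped pressing. Next I ease up until the arm rests on its stop, keeping the fingertips clear of the rising fork, before letting go.

```bash
python3 -m handwheel '[0,0,0.1,0,0,0, 0,0,0.1,0,0,0]'
```

```text
time_s: 14.2
tcp_pos: [0.4912, -0.3335, 0.1085]
eef_rot: [179.7, -0.3, -22.7]
contact_force: [-0.5, 1.4, 6.3]
gripper_width: 0.0116
```

```bash
python3 -m handwheel '[0,0,0.1,0,0,0, 0,0,0.1,0,0,0]'
```

```text
time_s: 14.4
tcp_pos: [0.491, -0.3334, 0.1102]
eef_rot: [179.7, -0.3, -22.7]
contact_force: [-1.3, 1.9, 5.2]
gripper_width: 0.0117
```

```bash
python3 -m handwheel '[0,0,0.05,0,0,0, 0,0,0.05,0,0,0]'
```

```text
time_s: 14.6
tcp_pos: [0.4907, -0.3333, 0.1105]
eef_rot: [179.7, -0.3, -22.7]
contact_force: [0.4, 1.2, 0.7]
gripper_width: 0.0118
```

```bash
python3 -m handwheel '[0,0,0.03,0,0,0, 0,0,0.03,0,0,0]'
```

```text
time_s: 14.8
tcp_pos: [0.4907, -0.3333, 0.1106]
eef_rot: [179.7, -0.3, -22.7]
contact_force: [1.8, 0.3, -0.0]
gripper_width: 0.012
```

Force is near zero with the arm on its rest (TCP back to 0.1106, as predicted for home). Letting go partway, then rising straight up.

```bash
python3 -m handwheel '[0,0,0,0,0,0, 0,0,0,0,0,0, 0,0,0,0,0,0, 0,0,0,0,0,0, 0,0,0,0,0,0, 0,0,0,0,0,0]' 140 20; python3 -m handwheel '[0,0,0.8,0,0,0, 0,0,2,0,0,0, 0,0,5,0,0,0, 0,0,9,0,0,0, 0,0,12,0,0,0, 0,0,12,0,0,0]'
python3 - <<'E'
from h import *
w=cap('wrist','wrist12');s=cap('scene','scene12');crop(w,170,130,330,290,4,'w12c');crop(s,340,190,440,290,6,'s12c')
s=sensors.get_state();print(s['tcp_pos'],s['contact_force'])
E
```

```text
time_s: 15.4
tcp_pos: [0.4907, -0.3333, 0.1106]
eef_rot: [179.7, -0.3, -22.7]
contact_force: [0.3, -0.2, 0.1]
gripper_width: 0.0393
time_s: 16.0
tcp_pos: [0.493, -0.3346, 0.2372]
eef_rot: [179.7, -0.8, -22.7]
contact_force: [0.5, 0.0, -0.6]
gripper_width: 0.0398
[ 0.49102774 -0.33329078  0.23229628] [-0.13504964  0.84085256 -0.1586917 ]
```

View pics/wrist12.png

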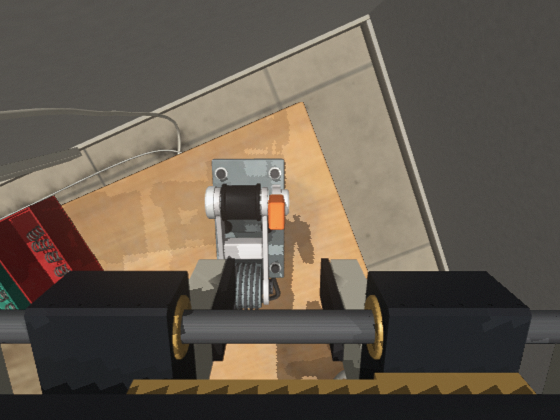

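View pics/s12c.png

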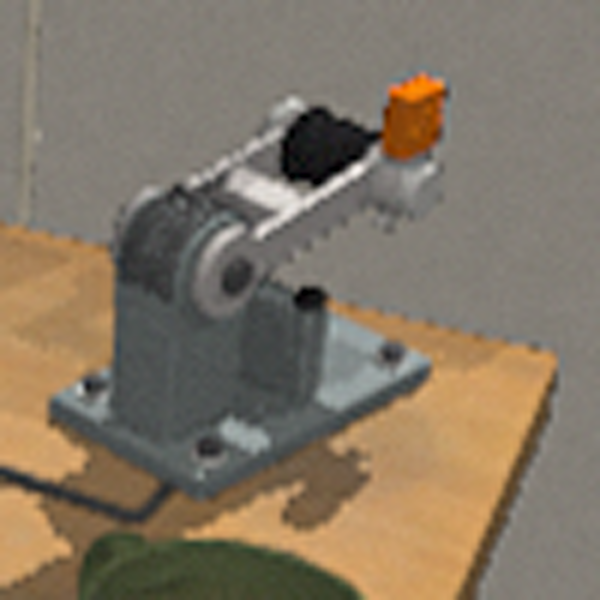

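The clip stands upright in the groove with the arm up. A last check of the tab's height, the head's seating and the loose parts.

```bash
python3 - <<'E'
from h import *
import pickle
D0=pickle.load(open('d0.pkl','rb'))['top']
S=cap('scene');T=cap('top','top13')
def org(d,x0,y0,x1,y1):
    im=d['img'].astype(int);o=(im[...,0]>150)&(im[...,1]<140)&(im[...,2]<80)&(im[...,0]-im[...,1]>70);m=np.zeros_like(o);m[y0:y1,x0:x1]=1
    ys,xs=np.nonzero(o&m);return xs.mean(),ys.mean(),len(xs)
w=cap('wrist')
a=org(S,390,190,425,225);b=org(w,260,185,300,240);print(a,b,'tab',tri(S,a[:2],w,b[:2]))
crop(w,195,150,305,290,4,'w13c');crop(T,150,140,290,250,5,'t13c')
print(sensors.get_state()['time_s'])
E
```

```text
(np.float64(409.42857142857144), np.float64(205.67857142857142), 28) (np.float64(276.4655172413793), np.float64(204.8448275862069), 232) tab (array([ 0.49359481, -0.33368656,  0.12316018]), np.float64(0.0017218128816084684))
16.25
```

View pics/w13c.png

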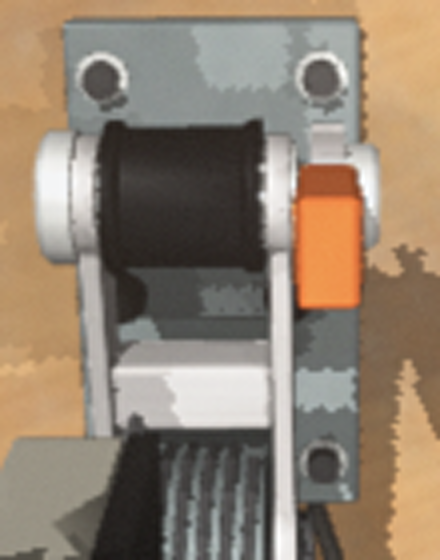

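View pics/top13.png

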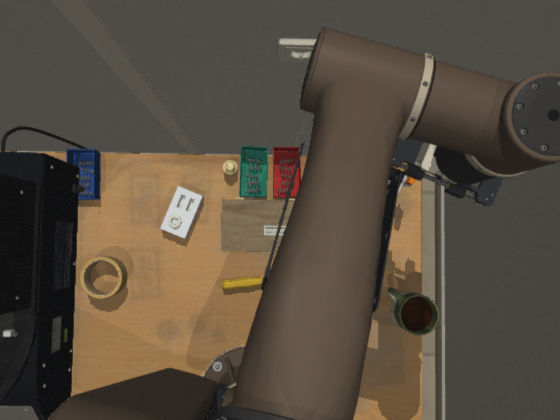

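The head sits flat on the cheek, and the tab is upright at z≈0.12 (home is 0.117, with the wrist view weighted to its top face). The ring and weight are unmoved. Handing in.

```bash
python3 -c "
from plant import r
print(r.close_job())"
```

```text
the job is handed in; nothing more can be done
None
```

The belt tensioner is reassembled and the job was handed in at about 16 s of the 67 s allowed.

- **Axle:** I pushed it home by its head until 11 N gave no further movement. That push briefly peaked at about 21 N as the head met its stop. Later pictures show the head flat on the fork cheek.
- **Clip:** I took it from the white block and pressed it into the groove in small steps. The push built to 14.2 N and then fell to about 8 N as it snapped in. I stopped there, with the arm only about 4 mm down, then eased up until the force was about zero and the arm was on its rest before letting go.

**Last checks**
- The clip stands upright between the groove's shoulders and the arm is up. The gripper is about 12 cm clear of it and touching nothing.
- Two cameras put the tab's centre at z 0.123 m, against 0.117 m if fully home. The pixels are weighted to the tab's top face. The height of the hand at release (0.1106 m against 0.1103 m expected) agrees with the clip being home.
- The ring and weight look unmoved in the last top view. The arm hid the hex key in that view; it was visible in place in the scene picture just before.
- While pressing, the hand drifted 2–3 mm sideways along the arm. I corrected some of it with small sideways shifts, and the clip still went in.

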